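Screw the spot-light head into its sprung socket and aim it

TASK

Take the spot-light head from its grey parking cup and set its stub in the sprung screw socket, lens towards the white mark. Feel for the slots near the mark with light pressure, press the head in gently and screw it clockwise until the lens points the same way as the yellow arrow, well short of the end of the thread. Leave it held by the thread, upright and released, and leave the other things on the bench alone.

Things in the scene. Friction and masses are not known exactly. Their poses are not given: they have to be found in the camera images.
- head: spot-light head, loose, about 180 g, 92 mm tall, standing upright. Origin: centre of the underside of its foot; z up along its axis; x is the way the lens points. From below: steel stub 30 mm in diameter (z 0 to 28 mm), foot edge chamfered 2.5 mm; white body 48 mm in diameter (z 28 to 54); black round grip (z 54 to 92).
- grip (a point): on the head's axis at head z = 76 mm, where to grip: black ribbed round grip 40 mm in diameter (head z 54 to 92 mm), may be gripped at any yaw; a red line on its top runs from the centre towards the lens. Axes as the head's.
- lens (a point): centre of the lens glass, at the end of a white barrel 24 mm in diameter that sticks out of the head: 38 mm along the head's +x from its axis, at head z = 41 mm
- pin (a point): centre of the round brass cross pin, 6 mm in diameter, at head z = 8 mm on the head's axis; it runs along head x and its ends stick out of the stub, reaching 21.5 mm from the axis below the lens and on the side opposite it
- socket: screw socket, fixed: dark round steel housing 72 mm in diameter, 50 mm tall, on a black levelling foot 116 mm in diameter that sets it 0 to 8 mm above the table. Origin: centre of its underside; z up; +x towards the white mark. More than 30 N between the head and the socket or its thread insert (spring included, about 9 N when screwed in) is too rough.
- mouth (a point): centre of the housing's top, 50 mm above its underside. In it sits a fixed aluminium thread insert, its top sunk 0 to 6 mm below this point (the sink; not measured). Its bore, 32.6 mm in diameter, takes the stub; two opposite entry slots, 7 mm wide at the bore, take the pin ends. With the pin lying on the insert beside the slots the head's origin is 45 mm less the sink over the socket's origin.
- mark (a point): white mark on the rim, 30.5 mm from the axis along socket +x: shows which slot the lens side enters, but only roughly: the slot lies up to 29 degrees either side of it. Find it by feel: press lightly and turn until the pin drops 5 mm. The thread is two-start: entered by the opposite slot, the lens ends up pointing the opposite way.
- bore (a point): point on the socket's axis, 40 mm over its underside. The sink below this point (0 to 6 mm) is the top of a free brass plunger, 26 mm in diameter, on a spring: 3.3 N to start, plus 0.55 N per mm pressed down. The slot floors stop the pin hard with the head's origin 31.4 mm less the sink over the socket's origin, 8.6 mm below where the foot meets the plunger.
- thread (a point): point on the socket's axis, 44 mm up; the thread starts the sink below it. Press the head in to within 1.3 mm of the slot floors (7 to 8 N), turn clockwise from above: after 25 degrees the ledges hold it, friction keeps it if let go. Held up by them its origin is 33.3 mm less the sink, less 1 mm per 30 degrees turned from the slot. While gripped, follow it down. Hard stop 140 degrees after it.
- aim_ring: yellow aiming ring, fixed round the socket housing, 88 mm in diameter; its arrow, with a black line, reaches 75 mm from the axis at 40 to 46 mm over the socket's underside. Origin on the socket's axis, 34 mm over its underside; x is the way the arrow points, 65 to 95 degrees clockwise of the white mark.
- park: grey plastic parking cup, fixed, 72 mm in diameter, 20 mm tall, open at the top, inner diameter about 50 mm, floor 4 mm thick on which the head stands. Origin: centre of its underside.
- dish: bystander: shallow glass dish, 72 mm in diameter, 16 mm tall; origin centre of underside
- cleaner: bystander: small amber bottle, 40 mm in diameter, 85 mm tall; origin centre of underside
- lens_ring: bystander: dark steel ring, 52 mm in diameter, 12 mm tall; origin centre of underside
- screwdriver: bystander: screwdriver 150 mm long, lying; x along it
- slide_box: bystander: blue box 80 x 32 x 30 mm; origin centre of underside
- filter_holder: bystander: flat black square 55 x 55 x 6 mm with a green glass; origin centre of underside
- stub_tray: bystander: aluminium tray 90 x 60 x 14 mm with brass studs; origin centre of underside

How it is judged:
At the end, for the whole second after the job is handed in: The head is held down by the socket's thread (its origin 22 to 33.5 mm above the socket's underside, within 4 mm of its axis), upright within 0.1 rad, at rest and released, and its lens points along the yellow arrow within 0.14 rad (8 degrees) (angle between the x axis of head and the x axis of aim_ring, either way round below 0.14 rad and x of lens in the frame of aim_ring above 0.03 m and z of head in the frame of socket between 0.022 and 0.0335 m and horizontal distance between head and socket below 0.004 m and angle between head's own z axis and vertical below 0.1 rad and linear speed of head below 0.02 m/s); the robot touches nothing.
It fails at once if the head is forced: more than 30 N between head and socket (contact force between head and socket above 30 N or contact force between head and insert above 30 N).
It fails at once if a bystander is moved by more than 20 mm (distance of any of dish, cleaner, lens_ring, screwdriver, slide_box, filter_holder, stub_tray from where it was at the start of the episode above 0.02 m).
It also fails if it takes over 64 s, if anything falls off the work surface, if the arm or the gripper's body presses on something with over 40 N, if the wrist force passes 120 N, or if a joint passes its speed limit or range.

ROBOT

A 7-joint arm with a two-finger parallel gripper is mounted at the origin on the work surface. World frame = base frame: x ahead of the robot, y to its left, z up, the work surface at z = 0. Lengths are in m, angles in rad, forces in N, time in s.
With the tool pointing down it reaches from about 0.4 to 0.85 m from the base axis. Payload 10.4 kg.
Tool frame: the origin (TCP) lies on the centre line of the jaws, within the pads' length; the fingertips stand 14 mm ahead of it and the grasp point (between the pads) lies 5 mm behind it (manip.tip_reach is the distance from the TCP to the fingertips, in m); z points along the fingers, y is the line along which they close (so a half turn about z gives the same grasp; the last joint's range is limited). The gripper opens to 85 mm and grips with 20 to 120 N. Pads are 22 mm wide; open, the fingers measure 114 mm over their backs; the gripper's body (76 mm by 85 mm) begins 54 mm behind the grasp point. The pads swing forward as they close: fully open they stand 13 mm farther back than shut.
Start: joints at [-1.187, 0.332, -0.065, 1.46, 0.022, 1.35, -0.088], TCP at [0.247, 0.574, 0.245] pointing down, gripper open.
Joint ranges: [-2.6, 2.6], [-0.5, 2.12], [-1.47, 1.34], [0.16, 2.42], [-1.27, 4.41], [0.06, 2.06], [-2.6, 2.6]. Speed limits (rad/s): [2.22, 2.22, 2.79, 2.79, 3.14, 3.14, 3.14].

INTERFACE

Orientations are given as a unit quaternion [x, y, z, w].
In Python, from workcell import manip gives the robot as it stands.
- The arm moves only by the shell command python3 -m pendant 'ROWS' [FORCE]. ROWS is JSON, a list of rows, each a list of 7 numbers: the shift along the tool's x, y, z in units of 50 mm (1.0 is 50 mm), then the turn, a rotation vector about the tool's x, y, z in units of 8 degrees (1.0 is 8 degrees), then the opening, from -1 (shut) to 1 (fully open), so that 0 is half open. In form: [[dx, dy, dz, ax, ay, az, jaw], ...]. A call has exactly 10 rows; each row is the pose to reach, as a shift and turn from the pose commanded when the call began, along the tool's axes at that moment; what a row does not reach only later rows make up. A row lasts 1/8 s, in which the tool goes at most 62.5 mm and 10.7 degrees, less where a joint would pass 70% of its speed; a pose out of reach is approached as far as the arm can. A call with a gripper value outside its range is refused whole. The fingers move at their own pace and stop on an object; FORCE is the grip in N (left out, the last holds). Time passes only in rows, so rows that repeat a pose let the fingers close, or fill a call up. It gives the time, the measured TCP pose, the force, the opening and the grip force at its end, in the units of the state.
- manip.get_obs(): the state, without advancing time (a new reading comes with each control period).
- manip.camera(name): name is "scene" or "side" or "wrist"; returns (picture, depth): 384x512x3 uint8, red, green, blue; 384x512 float32, m along the optical axis (not along the pixel's ray), 0 where there is no reading.
- manip.get_calibration(name): a dict with "fx", "fy", "cx", "cy" (pixels), "xyz" and "orientation" of the camera in the world. Camera axes: x right, y up, looking along -z (the intrinsics and any distortion apply to the point x, -y, -z); pixel columns grow to the right and rows downward; lengths in m; the calibration is good to about 2 mm. The wrist camera is an equidistant fisheye: a pixel r from the principal point sees the ray r / f radians off the axis. A picture is of the moment at which its call begins: read the wrist's pose just before it. get_calibration takes no time and is no camera call; for the wrist camera it gives the pose at the moment of the call.
- manip.hand_in(): hands the job in; it is judged then, once.
Trained networks look in the newest picture that a camera, given by its name, has taken for a name from the list of things; names that differ only in an ending like _2 or _b are one class to them, and where a whole thing is asked for, a point or a joint stands for the part that bears it (a point fixed in the world has none). Each returns a list of dicts, best first, with "p" (0 to 1); they miss things now and then, are a little off and sometimes report something else, mostly with a low value. They report only what shows in the picture. A call takes as long as a camera call.
- manip.find_in(thing, camera): "box" ([left, top, right, bottom] in pixels, round what is visible of it).
- manip.trace(thing, camera): "pixels" (384x512 bool, what is visible of it) and "box" ([left, top, right, bottom] in pixels, round what is visible of it).
- manip.tip_of(thing, camera): "pixel" ([column, row] in pixels: a listed point, or the origin of a listed thing).
The state is a dict: "clock": time; "joint_pos": joint angles; "joint_velocities": joint speeds; "tau": joint torques, N m; "position": TCP position; "ee_rot": TCP orientation; "ft_force": force on the tool from outside, world axes, zero at the start; "torque": the same for the moment, N m; "grip_width": opening from 0.0 (shut) to 1.0 (fully open); "grasp_force": force on a finger pad.
Only numpy, scipy, OpenCV 4.12 (cv2) and the standard library are available. Lean on these libraries where they do the work, as an engineer would, in place of code of your own. Each camera call takes 0.05 s, during which the arm holds its last target. There are 200 camera calls.

## Working session

There is one attempt and no reset: what is moved stays moved. The work goes in short steps, Python scripts to look and compute and a shell command to move; the robot and the scene stay as the last step left them, time stands still between calls to the robot, and variables do not carry over. Pictures are saved under pics/ and viewed, at most 10 in all, crops included, and the job is handed in when it is done.

```bash
mkdir -p pics; ls; cat > h.py <<'E'
import numpy as np, cv2
from scipy.spatial.transform import Rotation as R
from workcell import manip
def cloud(name):
    c=manip.get_calibration(name); im,d=manip.camera(name)
    v,u=np.mgrid[0:384,0:512]
    return im,d,world(c,name,u,v,d)
def world(c,name,u,v,d):
    a=(np.asarray(u,float)-c['cx'])/c['fx']; b=(np.asarray(v,float)-c['cy'])/c['fy']
    if name=='wrist':
        th=np.hypot(a,b); k=np.where(th>1e-9,np.tan(th)/np.maximum(th,1e-9),1); a=a*k;b=b*k
    p=np.stack([a*d,-b*d,-np.asarray(d,float)*np.ones_like(a)],-1)
    return p@R.from_quat(c['orientation']).as_matrix().T+np.array(c['xyz'])
def save(im,fn): cv2.imwrite('pics/'+fn,im[:,:,::-1])
E
python3 - <<'E'
from h import *
o=manip.get_obs();print({k:np.round(v,3) for k,v in o.items()})
ims=[]
for n in ('scene','side'):
    im,d,P=cloud(n); ims.append(im); save(im,n+'0.png')
    c=manip.get_calibration(n); print(n,{k:np.round(v,3) for k,v in c.items()})
    for t in ('head','socket','park','aim_ring','dish','cleaner','lens_ring','screwdriver','slide_box','filter_holder','stub_tray'):
        for r in manip.trace(t,n)[:1]:
            m=r['pixels']&(d>0); q=P[m]
            if len(q): print(t,round(r['p'],2),np.round(r['box']),'min',np.percentile(q,2,axis=0).round(3),'max',np.percentile(q,98,axis=0).round(3))
    for t in ('grip','lens','mark','mouth','aim_ring'):
        for r in manip.tip_of(t,n)[:2]: 
            u,v=np.round(r['pixel']).astype(int); print(' tip',t,round(r['p'],2),(u,v),P[min(v,383),min(u,511)].round(3))
cv2.imwrite('pics/a.png',cv2.resize(np.vstack(ims)[:,:,::-1],(512,768))[:,:])
E
```

```text
pics
{'clock': np.float64(0.0), 'joint_pos': array([-1.187,  0.333, -0.065,  1.461,  0.022,  1.35 , -0.088]), 'joint_velocities': array([-0.001,  0.001,  0.   ,  0.001, -0.001, -0.   , -0.001]), 'tau': array([-0.0000e+00, -6.2545e+01,  4.9000e-02, -3.9161e+01,  1.6000e-02,
        1.0000e-02, -0.0000e+00]), 'position': array([0.247, 0.574, 0.245]), 'ee_rot': array([ 0.202,  0.979, -0.001, -0.   ]), 'ft_force': array([ 0.225,  0.312, -0.577]), 'torque': array([ 0.017, -0.018,  0.016]), 'grasp_force': np.float64(0.0), 'grip_width': np.float64(0.999)}
scene {'fx': np.float64(433.836), 'fy': np.float64(433.836), 'cx': np.float64(255.922), 'cy': np.float64(188.821), 'xyz': array([1.371, 0.029, 0.888]), 'orientation': array([0.263, 0.281, 0.668, 0.637])}
head 0.62 [326. 185. 343. 216.] min [0.549 0.164 0.008] max [0.597 0.209 0.099]
socket 0.88 [184. 171. 224. 210.] min [ 0.476 -0.22   0.003] max [ 0.561 -0.119  0.056]
park 0.57 [315. 203. 346. 223.] min [0.546 0.15  0.001] max [0.598 0.213 0.024]
aim_ring 0.65 [179. 173. 216. 196.] min [ 0.471 -0.23   0.015] max [ 0.549 -0.13   0.053]
dis
[... 2037 characters left out ...]
241  0.005] max [ 0.783 -0.206  0.033]
filter_holder 0.81 [115. 178. 142. 193.] min [0.357 0.345 0.001] max [0.41  0.402 0.013]
stub_tray 0.77 [337. 354. 378. 384.] min [ 0.405 -0.449  0.001] max [ 0.475 -0.394  0.016]
 tip grip 0.88 (np.int64(214), np.int64(172)) [0.555 0.169 0.094]
 tip lens 0.85 (np.int64(217), np.int64(169)) [0.567 0.17  0.097]
 tip lens 0.34 (np.int64(318), np.int64(196)) [ 0.758 -0.053  0.006]
 tip mark 0.82 (np.int64(293), np.int64(262)) [ 0.521 -0.159  0.051]
 tip mark 0.56 (np.int64(292), np.int64(278)) [ 0.488 -0.186  0.052]
 tip mouth 0.95 (np.int64(291), np.int64(270)) [ 0.508 -0.166  0.037]
 tip aim_ring 0.71 (np.int64(292), np.int64(270)) [ 0.509 -0.168  0.039]
```

```bash
python3 - <<'E'
import cv2,numpy as np
s=cv2.imread('pics/scene0.png');d=cv2.imread('pics/side0.png')
f=lambda im,x,y:cv2.resize(im[y:y+60,x:x+80],(400,300),interpolation=cv2.INTER_CUBIC)
cv2.imwrite('pics/crops.png',np.vstack([np.hstack([f(s,295,170),f(s,165,160)]),np.hstack([f(d,175,150),f(d,250,245)])]))
E
```

```text
(no output)
```

View pics/crops.png

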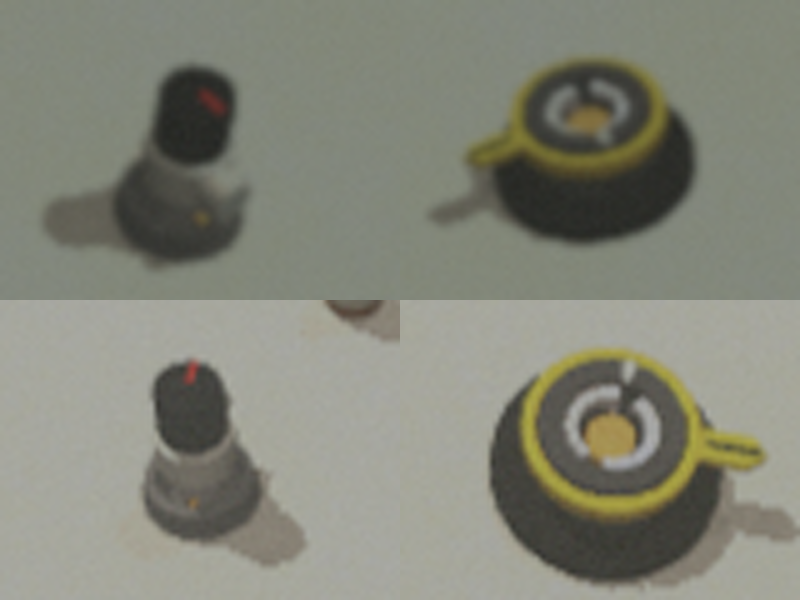

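```bash
cat >> h.py <<'E'
def plan(xyz,yaw):
    o=manip.get_obs(); r=R.from_quat(o['ee_rot']); x=np.cos(np.radians(yaw));y=np.sin(np.radians(yaw))
    t=R.from_matrix(np.array([[x,y,0],[y,-x,0],[0,0,-1]]))
    print('t',round(float(o['clock']),2),'pos',np.round(o['position'],4),'yaw',np.degrees(np.arctan2(*r.as_matrix()[[1,0],0])).round(2))
    print('shift',(r.inv().apply(np.array(xyz)-o['position'])/0.05).round(3),'turn',(np.degrees((r.inv()*t).as_rotvec())/8).round(3))
E
python3 - <<'E'
from h import *
plan([.568,.184,.26],197)
c=manip.get_calibration('wrist');o=manip.get_obs();r=R.from_quat(o['ee_rot'])
print(c['fx'],r.inv().apply(np.array(c['xyz'])-o['position']).round(4),(r.inv()*R.from_quat(c['orientation'])).as_matrix().round(3))
E
```

```text
t 1.7 pos [0.2473 0.574  0.2453] yaw 156.69
shift [-8.977 -4.626 -0.294] turn [ 1.000e-03  0.000e+00 -5.039e+00]
297.3186396354542 [ 0.0715 -0.0008 -0.128 ] [[-0.     0.96   0.281]
 [ 1.     0.    -0.001]
 [-0.001  0.281 -0.96 ]]
```

```bash
python3 -m pendant '[[-1.1,-0.58,-0.3,0,0,-1,1],[-2.2,-1.16,-0.3,0,0,-2,1],[-3.3,-1.7,-0.3,0,0,-3,1],[-4.4,-2.3,-0.3,0,0,-4,1],[-5.5,-2.85,-0.3,0,0,-5,1],[-6.6,-3.4,-0.3,0,0,-5,1],[-7.7,-4,-0.3,0,0,-5,1],[-8.8,-4.55,-0.3,0,0,-5,1],[-8.98,-4.63,-0.3,0,0,-5,1],[-8.98,-4.63,-0.3,0,0,-5,1]]' && python3 - <<'E'
from h import *
im,d,P=cloud('wrist'); save(im,'w1.png'); np.save('w1.npy',P)
for t in('head','park'):
  for r in manip.trace(t,'wrist')[:1]:
    q=P[r['pixels']&(d>0)]; print(t,r['p'],np.round(r['box']),np.percentile(q,[2,98],axis=0).round(4))
    if t=='head':
      s=q[(q[:,2]>.088)&(q[:,2]<.105)]; print('top',len(s),s.min(0),s.max(0),s.mean(0))
for t in('grip','lens'):
  for r in manip.tip_of(t,'wrist')[:1]:
    u,v=np.round(r['pixel']).astype(int);print(t,r['p'],u,v,P[v,u].round(4))
h=cv2.cvtColor(im,cv2.COLOR_RGB2HSV); m=(h[...,1]>140)&((h[...,0]<8)|(h[...,0]>172))&(P[...,2]>.08)&(d>0)&(P[...,2]<.11)
q=P[m]; print('red',len(q),q.mean(0).round(4)); w,V=np.linalg.eigh(np.cov(q[:,:2].T)); print(np.degrees(np.arctan2(V[1,1],V[0,1])))
E
```

```text
clock: 2.95
position: [0.5681, 0.1836, 0.2601]
ee_rot: [-0.145, 0.989, 0.0, -0.0]
ft_force: [-0.6, 1.4, -0.4]
grip_width: 0.999
grasp_force: 0.0
head 0.87 [246. 141. 287. 196.] [[0.5393 0.1661 0.0046]
 [0.5934 0.2137 0.0968]]
top 1197 [0.54148384 0.16719193 0.08815502] [0.58141107 0.20695447 0.09748616] [0.56106741 0.18675333 0.0952359 ]
park 0.87 [238. 130. 292. 170.] [[ 0.528   0.1527 -0.0009]
 [ 0.5804  0.2178  0.0548]]
grip 0.97 269 173 [0.5613 0.1905 0.0956]
lens 0.61 275 194 [0.5915 0.2083 0.0569]
red 162 [0.7051 0.3585 0.0903]
50.944727955645256
```

View pics/w1.png

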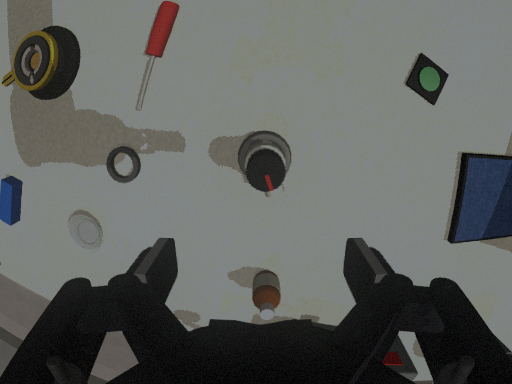

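```bash
python3 - <<'E'
from h import *
im=cv2.imread('pics/w1.png')[:,:,::-1]; P=np.load('w1.npy')
h=cv2.cvtColor(np.ascontiguousarray(im),cv2.COLOR_RGB2HSV); m=(h[...,1]>120)&((h[...,0]<8)|(h[...,0]>172)); m[:140]=0;m[200:]=0;m[:,:240]=0;m[:,295:]=0
q=P[m]; c=np.array([.5614,.187]); print(len(q),q.mean(0)); v=q.mean(0)[:2]-c; print(np.degrees(np.arctan2(v[1],v[0])))
w,V=np.linalg.eigh(np.cov(q[:,:2].T)); print(np.degrees(np.arctan2(V[1,1],V[0,1])),w)
plan([.506,-.169,.2],180)
E
```

```text
73 [0.57067399 0.19306131 0.09604727]
33.167913275063995
-145.18163092977747 [1.79718187e-06 2.43090554e-05]
t 3.2 pos [0.5673 0.1854 0.2604] yaw -163.17
shift [ 3.226 -6.429  1.204] turn [0.004 0.    2.104]
```

```bash
python3 -m pendant '[[0.5,-1,0.1,0,0,0.5,1],[1,-2,0.3,0,0,1,1],[1.5,-3,0.5,0,0,1.5,1],[2,-4,0.7,0,0,2,1],[2.5,-5,0.9,0,0,2.1,1],[3,-6,1.1,0,0,2.1,1],[3.23,-6.43,1.2,0,0,2.1,1],[3.23,-6.43,1.2,0,0,2.1,1],[3.23,-6.43,1.2,0,0,2.1,1],[3.23,-6.43,1.2,0,0,2.1,1]]' && python3 - <<'E'
from h import *
im,d,P=cloud('wrist'); save(im,'w2.png'); np.save('w2.npy',P)
for t in('socket','aim_ring'):
  for r in manip.trace(t,'wrist')[:1]:
    q=P[r['pixels']&(d>0)]; print(t,r['p'],np.round(r['box']),np.percentile(q,[2,98],axis=0).round(4))
for t in('mouth','mark','bore','aim_ring'):
  for r in manip.tip_of(t,'wrist')[:1]:
    u,v=np.round(r['pixel']).astype(int);print(t,r['p'],u,v,P[v,u].round(4))
cv2.imwrite('pics/w2c.png',cv2.resize(im[90:280,130:390,::-1],(780,570),interpolation=cv2.INTER_CUBIC))
E
```

```text
clock: 4.45
position: [0.5063, -0.169, 0.2005]
ee_rot: [-0.0, 1.0, 0.0, 0.0]
ft_force: [0.1, 0.1, -0.1]
grip_width: 1.002
grasp_force: 0.0
socket 0.91 [208. 117. 311. 214.] [[ 0.4499 -0.2236  0.0104]
 [ 0.5358 -0.1171  0.0531]]
aim_ring 0.7 [201. 131. 304. 222.] [[ 0.4623 -0.2278  0.013 ]
 [ 0.5462 -0.1293  0.0495]]
mouth 0.72 256 178 [ 0.5068 -0.1736  0.0376]
mark 0.6 274 207 [ 0.5322 -0.1558  0.0534]
bore 0.89 259 175 [ 0.5038 -0.1706  0.037 ]
aim_ring 0.73 407 144 [0.4723 0.0072 0.0012]
```

View pics/w2c.png

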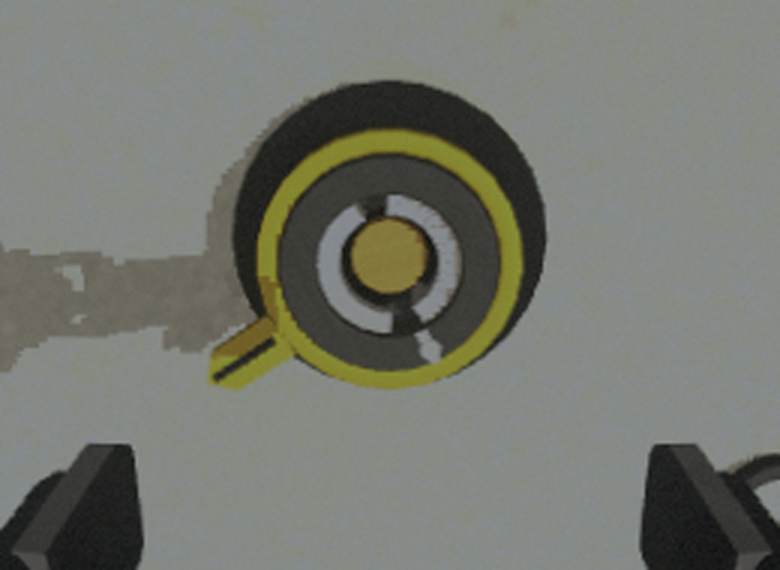

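```bash
python3 - <<'E'
from h import *
im=np.ascontiguousarray(cv2.imread('pics/w2.png')[:,:,::-1]); P=np.load('w2.npy')
c=manip.get_calibration('wrist')
def pl(u,v,z):
    a=world(c,'wrist',np.array([u]),np.array([v]),.1)[0]; b=world(c,'wrist',np.array([u]),np.array([v]),.3)[0]
    return a+(b-a)*(z-a[2])/(b[2]-a[2])
hs=cv2.cvtColor(im,cv2.COLOR_RGB2HSV)
roi=np.zeros((384,512),bool); roi[110:225,195:320]=1
z=P[...,2]; rad=np.hypot(P[...,0]-.5045,P[...,1]+.171)
ht=roi&(rad>.026)&(rad<.033); print('housing top z',np.median(z[ht]))
ins=roi&(hs[...,2]>120)&(hs[...,1]<40)&(rad<.0245)&(rad>.015); print('insert z',np.median(z[ins]),ins.sum())
pg=roi&(rad<.010); print('plunger z',np.median(z[pg]))
ye=roi&(hs[...,0]>20)&(hs[...,0]<35)&(hs[...,1]>120)&(rad>.03)
print('ring z',np.percentile(z[ye&(rad<.046)],[20,50,80]),'arrow z',np.percentile(z[ye&(rad>.055)],[20,50,80]))
# centre: fit circles
def fit(m):
    q=P[m]; A=np.c_[2*q[:,:2],np.ones(len(q))]; s=np.linalg.lstsq(A,(q[:,:2]**2).sum(1),rcond=None)[0]
    return s[:2].round(4),np.sqrt(s[2]+s[0]**2+s[1]**2).round(4)
b=(rad<.041)&(z>np.median(z[ht])-.004)&roi
cs,_=cv2.findContours(b.astype(np.uint8),cv2.RETR_EXTERNAL,cv2.CHAIN_APPROX_NONE); cc=max(cs,key=len)[:,0]
m=np.zeros_like(b); m[cc[:,1],cc[:,0]]=1; print('housing edge',fit(m))
y2=ye&(rad<.047); q=P[y2]; print('yellow',fit(y2))
print('insert mean fit',fit(ins))
H=np.median(z[ht]); I=np.median(z[ins])
ct=None
for n,(u,v,zz) in dict(s1=(255,160,I),s2=(265.3,196,I),mark=(273.3,205,H),a1=(221.7,203.3,H-.004),a2=(202.3,216,H-.004)).items(): print(n,pl(u,v,zz).round(4))
f=lambda a,b:np.degrees(np.arctan2(*(b-a)[[1,0]])).round(1)
print('slot',f(pl(255,160,I),pl(265.3,196,I)),'arrow',f(pl(221.7,203.3,H-.004),pl(202.3,216,H-.004)))
E
```

```text
housing top z 0.05201327508368703
insert z 0.04707482711779265 613
plunger z 0.03709194319966452
ring z [0.04703831 0.04778634 0.04842194] arrow z [0.04750241 0.04810532 0.04891712]
housing edge (array([ 0.5052, -0.1708]), np.float64(0.0376))
yellow (array([ 0.5041, -0.1707]), np.float64(0.0403))
insert mean fit (array([ 0.5043, -0.1705]), np.float64(0.0199))
s1 [ 0.486  -0.1758  0.0471]
s2 [ 0.5222 -0.1658  0.0471]
mark [ 0.53  -0.158  0.052]
a1 [ 0.5295 -0.2094  0.048 ]
a2 [ 0.5433 -0.2302  0.048 ]
slot 15.4 arrow -56.4
```

```bash
python3 - <<'E'
from h import *
plan([.5614,.187,.075],197)
E
```

```text
t 4.8 pos [ 0.5058 -0.1704  0.2003] yaw 179.91
shift [-1.101  7.15   2.507] turn [ 0.000e+00  1.000e-03 -2.136e+00]
```

```bash
python3 -m pendant '[[-0.2,1.1,0.2,0,0,-0.5,1],[-0.4,2.2,0.3,0,0,-1,1],[-0.6,3.3,0.3,0,0,-1.5,1],[-0.8,4.4,0.3,0,0,-2,1],[-1,5.5,0.3,0,0,-2.13,1],[-1.1,6.6,0.3,0,0,-2.13,1],[-1.11,7.15,0.5,0,0,-2.13,1],[-1.11,7.15,1,0,0,-2.13,1],[-1.11,7.15,1.5,0,0,-2.13,1],[-1.11,7.15,1.5,0,0,-2.13,1]]' && cat >> h.py <<'E'
def avg(n=6):
    o=[]
    for i in range(n): o.append(manip.get_obs()); manip.camera('side')
    p=np.mean([a['position'] for a in o],0); r=R.from_quat([a['ee_rot'] for a in o]).mean()
    print('avg',p.round(4),np.std([a['position'] for a in o],0).round(4),'yaw',np.degrees(np.arctan2(*r.as_matrix()[[1,0],0])).round(2),'f',np.mean([a['ft_force'] for a in o],0).round(2),'t',round(float(o[-1]['clock']),2))
    return p,r
E
python3 - <<'E'
from h import *
im,d,P=cloud('wrist')
p,r=avg()
q=P[(P[...,2]>.090)&(P[...,2]<.1)&(np.hypot(P[...,0]-.5614,P[...,1]-.187)<.027)&(d>0)]; print(len(q),np.percentile(q,[1,99],axis=0).round(4),np.percentile(q,[1,99],axis=0).mean(0).round(4))
print((r.inv().apply(np.array([.5614,.187,.075])-p)/.05).round(3))
E
```

```text
clock: 6.05
position: [0.5607, 0.1864, 0.1235]
ee_rot: [-0.147, 0.989, -0.001, -0.002]
ft_force: [0.3, 0.8, 0.3]
grip_width: 1.003
grasp_force: 0.0
avg [0.5623 0.1869 0.1262] [0.0004 0.0001 0.0005] yaw -163.08 f [-0.07 -0.12 -0.06] t 6.35
3404 [[0.5424 0.1681 0.0907]
 [0.5795 0.205  0.0969]] [0.561  0.1866 0.0938]
[0.018 0.007 1.024]
```

```bash
python3 -m pendant '[[0.02,0,0.5,0,0,0,1],[0.02,0,0.9,0,0,0,1],[0.02,0,1.02,0,0,0,1],[0.02,0,1.02,0,0,0,1],[0.02,0,1.02,0,0,0,-1],[0.02,0,1.02,0,0,0,-1],[0.02,0,1.02,0,0,0,-1],[0.02,0,1.02,0,0,0,-1],[0.02,0,1.02,0,0,0,-1],[0.02,0,1.02,0,0,0,-1]]' 60 && python3 - <<'E'
from h import *
avg()
E
```

```text
clock: 7.65
position: [0.5613, 0.1867, 0.0751]
ee_rot: [-0.147, 0.989, 0.0, 0.001]
ft_force: [-1.3, 0.1, 5.8]
grip_width: 0.453
grasp_force: 59.9
avg [0.5613 0.1867 0.0751] [0. 0. 0.] yaw -163.07 f [-0.97 -0.1   6.18] t 7.9
```

```bash
python3 - <<'E'
from h import *
plan([.5042,-.1707,.130],183.8)
E
```

```text
t 7.95 pos [0.5613 0.1867 0.0751] yaw -163.07
shift [ 3.174 -6.505 -1.103] turn [0.003 0.008 1.641]
```

```bash
python3 -m pendant '[[0,0,-0.6,0,0,0,-1],[0,0,-1.2,0,0,0,-1],[0.5,-1,-1.5,0,0,0.4,-1],[1,-2,-1.5,0,0,0.8,-1],[1.5,-3,-1.5,0,0,1.2,-1],[2,-4.1,-1.5,0,0,1.64,-1],[2.5,-5.2,-1.5,0,0,1.64,-1],[3,-6.2,-1.5,0,0,1.64,-1],[3.17,-6.5,-1.3,0,0,1.64,-1],[3.17,-6.5,-1.2,0,0,1.64,-1]]' && python3 - <<'E'
from h import *
avg(5); s=manip.get_obs(); print(s['grasp_force'],s['grip_width'])
im,d,P=cloud('side');a=im[230:320,240:340]
im2,d,P=cloud('scene');b=im2[140:215,160:240]
cv2.imwrite('pics/c3.png',np.hstack([cv2.resize(a,(400,360),interpolation=2),cv2.resize(b,(384,360),interpolation=2)])[:,:,::-1])
plan([.5042,-.1707,.116],183.8)
E
```

```text
clock: 9.2
position: [0.503, -0.1719, 0.1336]
ee_rot: [-0.032, 0.999, -0.0, -0.001]
ft_force: [0.1, 0.7, -2.6]
grip_width: 0.453
grasp_force: 60.9
avg [ 0.5037 -0.1699  0.1337] [0.0005 0.0011 0.0004] yaw -176.17 f [-0.07  0.52 -2.54] t 9.4
60.86774826049805 0.45474767715988185
t 9.55 pos [ 0.5044 -0.1696  0.1345] yaw -176.1
shift [ 0.005 -0.022  0.371] turn [0.001 0.003 0.013]
```

View pics/c3.png

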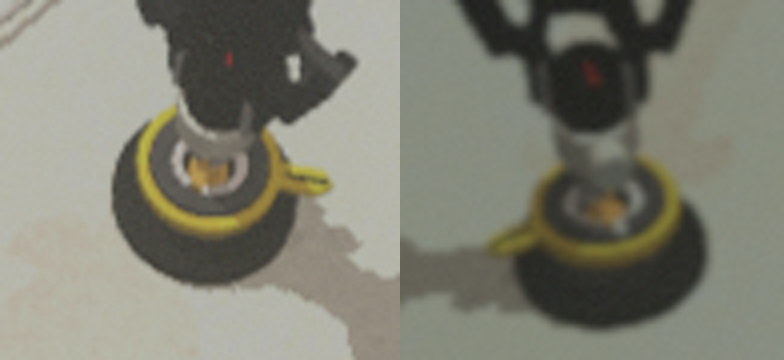

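```bash
python3 -m pendant '[[0,-0.02,0.1,0,0,0,-1],[0,-0.02,0.2,0,0,0,-1],[0,-0.02,0.28,0,0,0,-1],[0,-0.02,0.32,0,0,0,-1],[0,-0.02,0.35,0,0,0,-1],[0,-0.02,0.37,0,0,0,-1],[0,-0.02,0.39,0,0,0,-1],[0,-0.02,0.41,0,0,0,-1],[0,-0.02,0.43,0,0,0,-1],[0,-0.02,0.43,0,0,0,-1]]' && python3 - <<'E'
from h import *
avg(3)
E
```

```text
clock: 10.8
position: [0.5041, -0.1714, 0.1128]
ee_rot: [-0.033, 0.999, 0.0, 0.0]
ft_force: [-1.4, 1.6, 1.4]
grip_width: 0.45
grasp_force: 61.0
avg [ 0.5041 -0.1714  0.1129] [0. 0. 0.] yaw -176.18 f [-1.25  1.76  0.8 ] t 10.9
```

```bash
python3 -m pendant '[[0,0,0.02,0,0,0.1,-1],[0,0,0.03,0,0,0.2,-1],[0,0,0.03,0,0,0.3,-1],[0,0,0.03,0,0,0.4,-1],[0,0,0.03,0,0,0.5,-1],[0,0,0.03,0,0,0.6,-1],[0,0,0.03,0,0,0.7,-1],[0,0,0.03,0,0,0.75,-1],[0,0,0.03,0,0,0.75,-1],[0,0,0.03,0,0,0.75,-1]]' && python3 - <<'E'
from h import *
avg(3)
E
```

```text
clock: 12.2
position: [0.5039, -0.1714, 0.1111]
ee_rot: [0.019, 1.0, 0.0, -0.0]
ft_force: [-0.5, 4.3, -1.4]
grip_width: 0.452
grasp_force: 61.0
avg [ 0.5039 -0.1714  0.1111] [0. 0. 0.] yaw 177.82 f [-0.2   4.49 -1.89] t 12.3
```

```bash
python3 -m pendant '[[0,0.01,0.02,0,0,0,-1],[0,0.01,0.04,0,0,0,-1],[0,0.01,0.06,0,0,0,-1],[0,0.01,0.08,0,0,0,-1],[0,0.01,0.1,0,0,0,-1],[0,0.01,0.12,0,0,0,-1],[0,0.01,0.14,0,0,0,-1],[0,0.01,0.16,0,0,0,-1],[0,0.01,0.16,0,0,0,-1],[0,0.01,0.16,0,0,0,-1]]' && python3 - <<'E'
from h import *
avg(3)
E
```

```text
clock: 13.6
position: [0.5041, -0.1712, 0.1035]
ee_rot: [0.019, 1.0, 0.0, 0.0]
ft_force: [-2.5, 3.9, 6.2]
grip_width: 0.454
grasp_force: 61.6
avg [ 0.5041 -0.1712  0.1035] [0. 0. 0.] yaw 177.81 f [-2.55  4.33  5.71] t 13.7
```

```bash
python3 -m pendant '[[0,0.01,0.01,0,0,0,-1],[0,0.02,0.02,0,0,0,-1],[0,0.02,0.03,0,0,0,-1],[0,0.02,0.04,0,0,0,-1],[0,0.02,0.05,0,0,0,-1],[0,0.02,0.06,0,0,0,-1],[0,0.02,0.065,0,0,0,-1],[0,0.02,0.07,0,0,0,-1],[0,0.02,0.07,0,0,0,-1],[0,0.02,0.07,0,0,0,-1]]' && python3 - <<'E'
from h import *
avg(3)
E
```

```text
clock: 15.0
position: [0.5043, -0.171, 0.1004]
ee_rot: [0.019, 1.0, -0.0, 0.0]
ft_force: [-3.4, 2.8, 8.1]
grip_width: 0.454
grasp_force: 61.9
avg [ 0.5043 -0.171   0.1004] [0. 0. 0.] yaw 177.78 f [-3.5   2.2   8.09] t 15.1
```

```bash
python3 -m pendant '[[0.01,0.01,0.005,0,0,0,-1],[0.01,0.01,0.01,0,0,0,-1],[0.01,0.01,0.01,0,0,0.3,-1],[0.01,0.01,0.01,0,0,0.6,-1],[0.01,0.01,0.01,0,0,1,-1],[0.01,0.01,0.01,0,0,1.4,-1],[0.01,0.01,0.01,0,0,1.8,-1],[0.01,0.01,0.01,0,0,2.1,-1],[0.01,0.01,0.01,0,0,2.1,-1],[0.01,0.01,0.01,0,0,2.1,-1]]' && python3 - <<'E'
from h import *
avg(3); print(manip.get_obs()['torque'])
E
```

```text
clock: 16.4
position: [0.5042, -0.1702, 0.0999]
ee_rot: [0.165, 0.986, -0.0, 0.001]
ft_force: [-1.1, 2.1, 6.0]
grip_width: 0.454
grasp_force: 61.8
avg [ 0.5042 -0.1702  0.0999] [0. 0. 0.] yaw 161.0 f [-1.52  2.3   5.88] t 16.5
[ 0.64254118  0.36150094 -0.02380721]
```

```bash
python3 -m pendant '[[0,0,0,0,0,0.5,-1],[0,0,0,0,0,1,-1],[0,0,0.004,0,0,1.5,-1],[0,0,0.008,0,0,2,-1],[0,0,0.011,0,0,2.5,-1],[0,0,0.015,0,0,3,-1],[0,0,0.018,0,0,3.5,-1],[0,0,0.021,0,0,4,-1],[0,0,0.021,0,0,4,-1],[0,0,0.021,0,0,4,-1]]' && python3 - <<'E'
from h import *
avg(3); print(manip.get_obs()['torque'])
im,d,P=cloud('side');a=im[230:320,240:340]
im2,d,P=cloud('scene');b=im2[140:215,160:240]
cv2.imwrite('pics/c4.png',np.hstack([cv2.resize(a,(400,360),interpolation=2),cv2.resize(b,(384,360),interpolation=2)])[:,:,::-1])
E
```

```text
clock: 17.8
position: [0.5044, -0.1699, 0.0989]
ee_rot: [0.43, 0.903, 0.0, 0.001]
ft_force: [-1.5, 2.9, 6.9]
grip_width: 0.447
grasp_force: 61.7
avg [ 0.5044 -0.1699  0.0989] [0. 0. 0.] yaw 129.01 f [-0.84  3.29  6.43] t 17.9
[0.83264624 0.25603949 0.03360219]
```

View pics/c4.png

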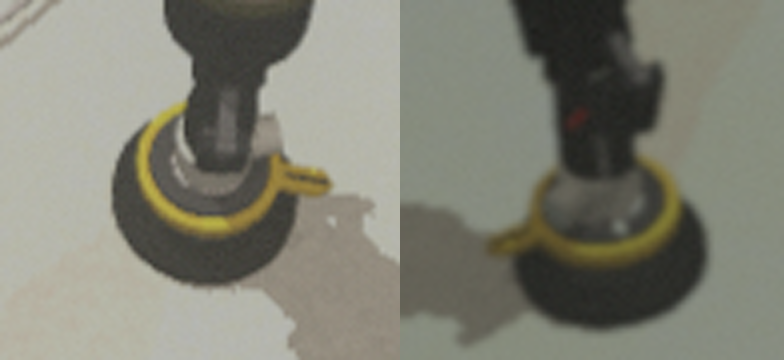

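```bash
python3 -m pendant '[[0,0,0.002,0,0,0.4,-1],[0,0,0.004,0,0,0.8,-1],[0,0,0.006,0,0,1.2,-1],[0,0,0.008,0,0,1.6,-1],[0,0,0.01,0,0,2,-1],[0,0,0.011,0,0,2.4,-1],[0,0,0.012,0,0,2.7,-1],[0,0,0.012,0,0,2.9,-1],[0,0,0.012,0,0,2.9,-1],[0,0,0.012,0,0,2.9,-1]]' && python3 - <<'E'
from h import *
avg(3); print(manip.get_obs()['torque'])
E
```

```text
clock: 19.3
position: [0.5046, -0.1698, 0.0984]
ee_rot: [0.603, 0.798, 0.0, 0.001]
ft_force: [-0.2, 3.1, 6.8]
grip_width: 0.454
grasp_force: 61.8
avg [ 0.5046 -0.1698  0.0984] [0. 0. 0.] yaw 105.83 f [-0.62  3.71  6.96] t 19.4
[0.94418834 0.14312818 0.0271966 ]
```

```bash
python3 -m pendant '[[0,0,-0.006,0,0,0,-1],[0,0,-0.01,0,0,0,-1],[0,0,-0.01,0,0,0,0.6],[0,0,-0.01,0,0,0,0.6],[0,0,-0.01,0,0,0,0.8],[0,0,-0.01,0,0,0,1],[0,0,-0.5,0,0,0,1],[0,0,-1.3,0,0,0,1],[0,0,-2.4,0,0,0,1],[0,0,-2.4,0,0,0,1]]' && python3 - <<'E'
from h import *
avg(4)
im,d,P=cloud('wrist'); save(im,'w5.png'); np.save('w5.npy',P)
c=manip.get_calibration('wrist'); import json; json.dump({k:np.array(v).tolist() for k,v in c.items()},open('c5.json','w'))
for t in('head',):
  for r in manip.trace(t,'wrist')[:1]: print(r['p'],np.round(r['box']))
for t in('grip','lens'):
  for r in manip.tip_of(t,'wrist')[:1]:
    u,v=np.round(r['pixel']).astype(int);print(t,r['p'],u,v,P[v,u].round(4))
s=P[(np.hypot(P[...,0]-.5042,P[...,1]+.1705)<.03)&(P[...,2]>.11)]; print('top',np.percentile(s,[1,50,99],axis=0).round(4))
cv2.imwrite('pics/w5c.png',cv2.resize(im[90:280,130:390,::-1],(780,570),interpolation=cv2.INTER_CUBIC))
E
```

```text
clock: 20.7
position: [0.5055, -0.1704, 0.2215]
ee_rot: [0.603, 0.798, 0.002, 0.003]
ft_force: [0.1, 0.7, -0.7]
grip_width: 0.998
grasp_force: 0.0
avg [ 0.5042 -0.1697  0.2188] [0.0009 0.0004 0.0018] yaw 105.81 f [ 0.05  0.58 -0.22] t 20.85
0.82 [236. 156. 288. 227.]
grip 0.92 264 196 [ 0.5051 -0.1676  0.121 ]
lens 0.68 272 222 [ 0.5236 -0.2025  0.081 ]
top [[ 0.4764 -0.185   0.118 ]
 [ 0.502  -0.1574  0.2919]
 [ 0.5258 -0.1456  0.3066]]
```

View pics/w5c.png

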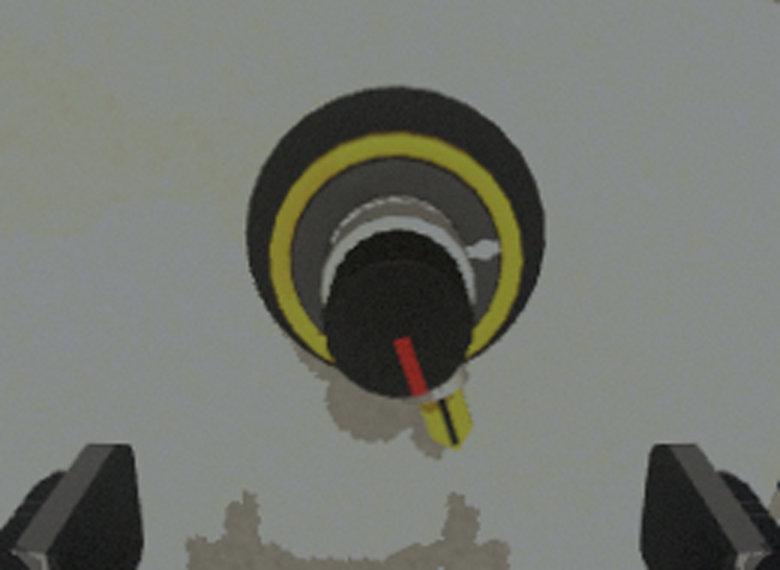

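```bash
python3 - <<'E'
from h import *
import json
im=np.ascontiguousarray(cv2.imread('pics/w5.png')[:,:,::-1]); P=np.load('w5.npy'); c=json.load(open('c5.json'))
hs=cv2.cvtColor(im,cv2.COLOR_RGB2HSV); V,U=np.mgrid[0:384,0:512]
def pl(u,v,z):
    a=world(c,'wrist',u,v,.1); b=world(c,'wrist',u,v,.3); return (a+(b-a)*((z-a[...,2])/(b[...,2]-a[...,2]))[...,None])[:,:2]
def ax(q):
    w,E=np.linalg.eigh(np.cov(q.T)); e=E[:,1]; e=e*np.sign(e[0]); return np.degrees(np.arctan2(e[1],e[0])).round(1)
box=(U>250)&(U<295)&(V>195)&(V<245)
m=box&(hs[...,1]>120)&((hs[...,0]<8)|(hs[...,0]>172)); q=pl(U[m]*1.,V[m]*1.,.1205); print('red',len(q),q.mean(0).round(4),ax(q))
s=P[(np.hypot(P[...,0]-.5042,P[...,1]+.1705)<.03)&(P[...,2]>.115)&(P[...,2]<.126)]; t=np.percentile(s,[1,99],axis=0); cen=t.mean(0); print('top',t.round(4),cen.round(4),np.median(s[:,2]))
v=q.mean(0)-cen[:2]; print('red from centre',np.degrees(np.arctan2(v[1],v[0])))
y=box&(hs[...,0]>18)&(hs[...,0]<36)&(hs[...,1]>110)&(V>222); qy=pl(U[y]*1.,V[y]*1.,.047); 
r=np.hypot(*(qy-[.5042,-.1707]).T); qy=qy[r>.05]; w=qy.mean(0)-[.5042,-.1707]; print('arrow',len(qy),qy.mean(0),np.degrees(np.arctan2(w[1],w[0])),ax(qy))
b=box&(hs[...,2]<60)&(V>223)&(U>276)&(U<284); qb=pl(U[b]*1.,V[b]*1.,.048); print('black',len(qb),ax(qb))
E
```

```text
red 122 [ 0.5105 -0.1797] -54.9
top [[ 0.4863 -0.189   0.116 ]
 [ 0.5228 -0.1518  0.1218]] [ 0.5046 -0.1704  0.1189] 0.12025075423425338
red from centre -57.14738559637043
arrow 177 [ 0.53855119 -0.22261973] -56.510537988349014 -46.0
black 22 -56.4
```

Lens at −55 to −57°, arrow at −56.5°. Head centred on the socket axis, top at 0.120 m as expected, and the gripper is clear.

```bash
python3 -c "
from workcell import manip
print(manip.hand_in())"
```

```text
the job is handed in; nothing more can be done
None
```

The head is screwed into the socket, released and handed in at about 21 s of the 64 s allowed: the lens measured within about 2° of the yellow arrow, the head sat within about 1 mm of the socket axis at the expected height, and wrist force readings stayed below about 12 N; `hand_in()` returned no verdict.

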